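Pedal bin at the woodware stall

TASK

Press the pedal of the little round steel waste bin right down with your fingers so that its lid stands wide open, and keep it open for a good two seconds while I toss in the cut-off tags. Then let the pedal come up slowly under your fingers, so that the lid sinks softly until it is shut and neither falls nor slams, and take your hand away. Touch the bin with the fingers only and work the lid by the pedal alone; do not lift, shove or tip the bin, and leave the wares around it as they are.

Things in the scene. Friction and masses are not known exactly. Their poses are not given: they have to be found in the camera images.
- bin: Round steel pedal bin with a black plastic foot, standing loose on the table: 175 mm in diameter, 263 mm high over its slightly domed lid, 1.5 to 2.2 kg. Origin at the centre of its underside, z up. Its pedal sticks out at the front, along its own -x; the hinge and a black spine with a small grip are at the back, +x.
- tread (a point): Centre of the top face of the black ribbed pedal tread, a level plate 56 mm (bin's x) by 62 mm (bin's y), 6 mm thick, free above. It sticks out in front: centre 122 mm from the bin's axis (35 mm from the foot's face), at rest 34 mm over the table. The point moves with the pedal, which pivots about a line along the bin's y, 77 mm behind it and 18 mm over the table. Axes as the bin's at rest.
- pedal (a joint): Angle of the pedal: 0 at rest (up), 0.25 rad at its stop, where the middle of the tread has gone down 19 mm. Pressed straight down on the middle of the tread it takes about 6 to 11 N to start it and only 1 to 4 N to hold it at the stop; the lid's weight alone brings it up again, at once if it is let go.
- lid_hinge (a joint): Angle of the lid: 0 shut, 1.2 rad wide open. A rod links it to the pedal: lid angle = 4.8 x pedal angle, so 1 mm of the tread is about 0.063 rad of the lid.
- lid: The bin's lid, a round shallow steel dome 177 mm across. Origin on its hinge axis, 122 mm behind the bin's axis and 240 mm up; it reaches forward along its own -x and its front rim swings up and back, to about 440 mm over the table.
- mortar: Wooden mortar with its pestle in it, 110 mm across, 78 mm high (pestle to 140 mm), loose, beside the bin. Origin under its centre.
- crock: Pale stoneware crock 96 mm across, 115 mm high, full of wooden spoons and forks that stand up to about 240 mm, loose, beside the bin. Origin under its centre.
- egg_cup: Turned wooden egg cup 51 mm across, 62 mm high, loose, to the left in front of the bin. Origin under its centre.
- fork_bundle: Bundle of wooden forks held by two bands, 205 x 36 x 18 mm, lying to the right in front of the bin. Origin under its centre, x along its length.
- board: Wooden serving board with a stub handle at its +x end, 280 x 130 x 16 mm, lying to the left. Origin under the centre of its blade.
- bowl: Wooden bowl 136 mm across, 58 mm high, loose, to the right. Origin under its centre.

How it is judged:
By the outcome, as a careful person would: the job done as asked, in the order asked, and still so for the second after the job is handed in, with the robot touching nothing.
It also fails if it takes over 45 s, if anything falls off the work surface, if the arm or the gripper's body presses on something with over 40 N, if the wrist force passes 120 N, or if a joint passes its speed limit or range.

ROBOT

A 7-joint arm with a two-finger parallel gripper is mounted at the origin on the work surface. World frame = base frame: x ahead of the robot, y to its left, z up, the work surface at z = 0. Lengths are in m, angles in rad, forces in N, time in s.
With the tool pointing down it reaches from about 0.35 to 0.9 m from the base axis. Payload 8.1 kg.
Tool frame: the origin (TCP) lies at the centre of the arm's flange, where the gripper is bolted on; the fingertips stand 178 mm ahead of it and the grasp point (between the pads) lies 159 mm ahead of it; z points along the fingers, y is the direction in which the jaws open and shut (so a half turn about z gives the same grasp; the last joint's range is limited). The gripper opens to 92 mm and grips with 3 to 60 N. Pads are 19 mm wide; open, the fingers measure 130 mm over their backs; the gripper's body (75 mm by 190 mm) begins 47 mm behind the grasp point.
Start: joints at [1.186, 0.434, 0.025, 1.573, -0.012, 1.134, -0.075], TCP at [0.174, -0.6, 0.405] pointing down, gripper open.
Joint ranges: [-2.62, 2.62], [-0.44, 2.09], [-1.27, 1.32], [0.08, 2.57], [-1.32, 4.46], [0.12, 2], [-2.74, 2.74]. Speed limits (rad/s): [2.22, 2.22, 3.01, 3.01, 3.14, 3.14, 3.14].

INTERFACE

Orientations are given as a rotation vector (axis times angle).
In Python, from cell import arm, get_image, camera_model gives the robot as it stands. The module is installed in compiled form; this text tells all that it offers.
- The arm moves only by the shell command python3 -m pendant 'ROWS' [FORCE]. ROWS is JSON, a list that holds one entry, the list of rows, each a list of 7 numbers: the shift along the tool's x, y, z in mm, then the turn, a rotation vector about the tool's x, y, z in rad, then the closure, from -1 (fully open) to 1 (shut). In form: [[[x, y, z, rx, ry, rz, hand], ...]]. A call has 1 to 20 rows; each row is the pose to reach, as a shift and turn from the pose commanded when the call began, along the tool's axes at that moment; what a row does not reach only later rows make up. A row lasts 1/8 s, in which the tool goes at most 62.5 mm and 10.7 degrees, less where a joint would pass 70% of its speed; a pose out of reach is approached as far as the arm can. A call with a gripper value outside its range is refused whole. The fingers move at their own pace and stop on an object; FORCE is the grip in N (left out, the last holds). Time passes only in rows, so rows that repeat a pose let the fingers close. It gives the time, the measured TCP pose, the force and the opening at its end, in the units of the state.
- arm.observe(): the state, without advancing time (a new reading comes with each control period).
- get_image(name): name is "scene" or "side" or "wrist"; returns the picture (400x640x3 uint8, red, green, blue); there is no depth.
- camera_model(name): a dict with "fx", "fy", "cx", "cy" (pixels), "position" and "orientation" of the camera in the world; the wrist camera has in their place "T_tool_cam" (4x4, takes a point from camera to tool coordinates, whose origin is the TCP and whose axes are the flange's). Camera axes: x right, y down, z forward; pixel columns grow to the right and rows downward; lengths in m; the calibration is good to about 2 mm. A picture is of the moment at which its call begins: read the wrist's pose just before it. camera_model takes no time and is no camera call.
- arm.sign_off(): hands the job in, once; it reports no verdict.
The state is a dict: "clock": time; "joints": joint angles; "dq": joint speeds; "joint_efforts": joint torques, N m; "position": TCP position; "ee_rot": TCP orientation; "force": force on the tool from outside, world axes, zero at the start; "ft_torque": the same for the moment, N m; "width": opening from 0.0 (shut) to 1.0 (fully open).
Only numpy, scipy, OpenCV 4.12 (cv2) and the standard library are available. Lean on these libraries where they do the work, as an engineer would, in place of code of your own. Each camera call takes 0.05 s, during which the arm holds its last target.

## Working session

There is one attempt and no reset: what is moved stays moved. The work goes in short steps, Python scripts to look and compute and a shell command to move; the robot and the scene stay as the last step left them, time stands still between calls to the robot, and variables do not carry over. Pictures are saved under pics/ and viewed, and the job is handed in when it is done.

```bash
mkdir -p pics
python3 - <<'E'
from cell import arm,get_image,camera_model
import cv2
s=arm.observe();print(s)
for n in("scene","side","wrist"):
    cv2.imwrite(f"pics/{n}0.png",get_image(n)[:,:,::-1]);print(n,camera_model(n))
E
```

```text
{'clock': 0.0, 'joints': array([ 1.18643278,  0.4351947 ,  0.02500684,  1.57411224, -0.0116029 ,
        1.13397828, -0.07511076]), 'dq': array([-1.27497965e-03, -7.79449469e-04, -8.21123468e-05,  8.43636993e-04,
       -4.87597808e-04,  7.46468487e-04, -1.72242316e-03]), 'joint_efforts': array([ 5.22219198e-04, -6.67862034e+01,  9.84919444e-01, -3.14460111e+01,
       -6.06028922e-02,  4.26913938e-02,  1.72434725e-04]), 'position': array([ 0.17366794, -0.6001398 ,  0.40395686]), 'ee_rot': array([-3.10900384e+00, -4.40744253e-01,  5.75440872e-04]), 'force': array([-0.41343431,  0.12179905,  0.89675887]), 'ft_torque': array([-0.03535454, -0.00774047,  0.02987009]), 'width': 0.9990067003443146}
scene {'fx': 460.25168121864175, 'fy': 460.25168121864175, 'cx': 316.6942363851651, 'cy': 198.70675912140769, 'position': array([-0.11769107,  0.36920527,  1.25437468]), 'orientation': array([-1.35557784,  2.34903681, -0.75745073])}
side {'fx': 433.6892798050956, 'fy': 433.6892798050956, 'cx': 315.37026806324417, 'cy': 205.16158649887828, 'position': array([-0.49801452,  0.13236234,  1.13724261]), 'orientation': array([-1.62080434,  1.84663287, -0.83066644])}
wrist {'fx': 284.06038226914427, 'fy': 284.06038226914427, 'cx': 317.7021776317373, 'cy': 196.49518072268114, 'T_tool_cam': array([[-8.40182509e-06, -9.56973786e-01, -2.90174383e-01,
         7.76710491e-02],
       [ 9.99999814e-01, -1.84932142e-04,  5.80938217e-04,
        -6.57976536e-04],
       [-6.09605215e-04, -2.90174324e-01,  9.56973610e-01,
         2.01685610e-02],
       [ 0.00000000e+00,  0.00000000e+00,  0.00000000e+00,
         1.00000000e+00]])}
```

View pics/scene0.png

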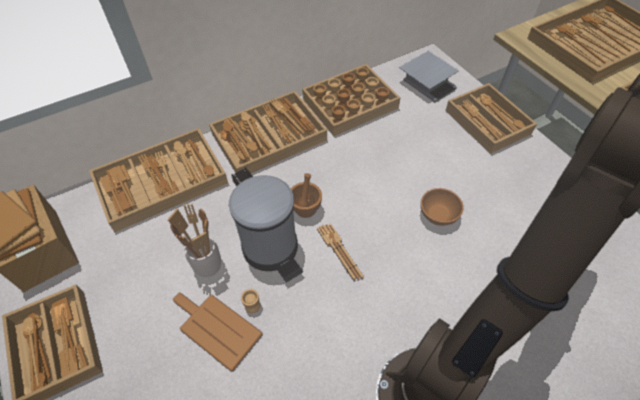

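View pics/side0.png

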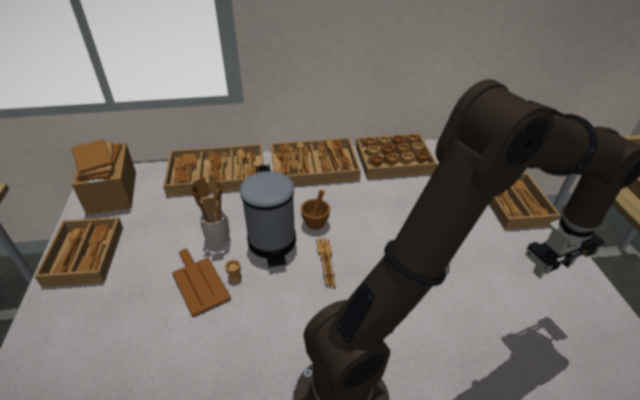

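View pics/wrist0.png

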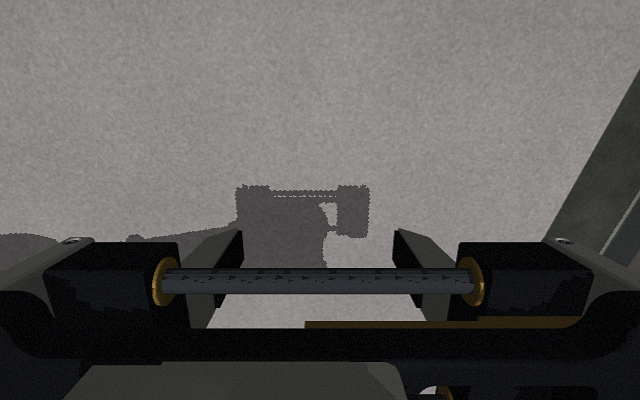

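Scene view: bin lid at about (262,203), tread near (290,269); side view: tread near (277,259). I'll enlarge both.

Run:
```python
import cv2
a=cv2.imread("pics/scene0.png")[165:315,170:370];b=cv2.imread("pics/side0.png")[160:300,190:350]
cv2.imwrite("pics/c1.png",cv2.resize(a,None,fx=4,fy=4,interpolation=cv2.INTER_CUBIC))
cv2.imwrite("pics/c2.png",cv2.resize(b,None,fx=4,fy=4,interpolation=cv2.INTER_CUBIC))
```

```text
(no output)
```

View pics/c1.png

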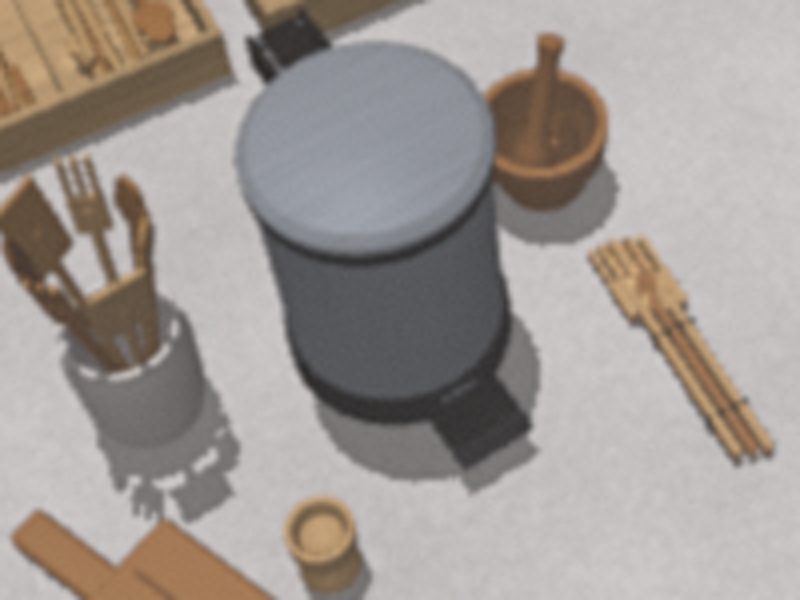

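View pics/c2.png

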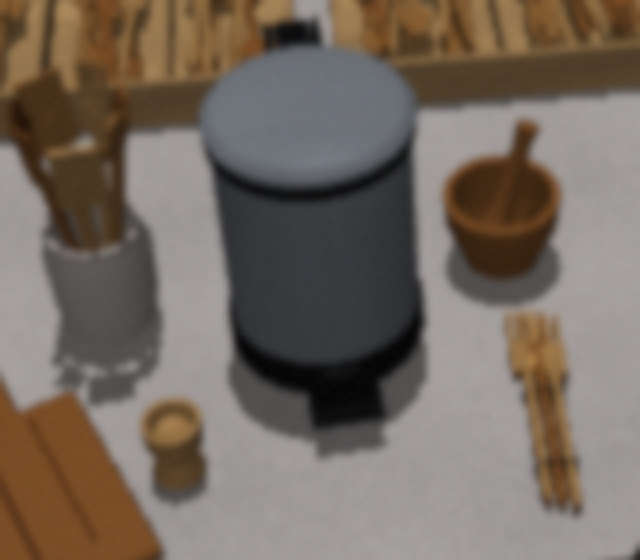

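```bash
cat > h.py <<'E'
import numpy as np
from cell import camera_model,arm
from scipy.spatial.transform import Rotation as R
def cam(n):
    m=camera_model(n)
    if n=="wrist":
        s=arm.observe();T=np.eye(4);T[:3,:3]=R.from_rotvec(s['ee_rot']).as_matrix();T[:3,3]=s['position'];T=T@m['T_tool_cam']
        return m,T[:3,:3],T[:3,3]
    return m,R.from_rotvec(m['orientation']).as_matrix(),m['position']
def ray(n,u,v,z):
    m,Q,p=cam(n);d=Q@[(u-m['cx'])/m['fx'],(v-m['cy'])/m['fy'],1];return p+d*(z-p[2])/d[2]
def proj(n,P):
    m,Q,p=cam(n);c=(np.atleast_2d(P)-p)@Q;return np.c_[m['fx']*c[:,0]/c[:,2]+m['cx'],m['fy']*c[:,1]/c[:,2]+m['cy']]
E
python3 - <<'E'
from h import *
for n,o,pts in(("scene",(170,165),[(465,458),(530,422),(432,418),(492,376)]),("side",(190,160),[(314,422),(384,415),(309,385),(378,378)])):
    W=np.array([ray(n,x/4+o[0],y/4+o[1],.034) for x,y in pts]);print(n,W.round(3),W.mean(0).round(4))
print('cup',ray("scene",170+322/4,165+530/4,.062),ray("side",190+173/4,160+425/4,.062))
print('lid rim c',ray("scene",170+365/4,165+145/4,.25),ray("side",190+308/4,160+115/4,.25))
print('forks',[ray("scene",170+x/4,165+y/4,.01).round(3) for x,y in((595,250),(650,238),(740,460),(772,452))])
print('mortar',ray("scene",170+546/4,165+118/4,.078))
print('crock',ray("scene",170+130/4,165+335/4,.115))
import numpy as np
s=arm.observe();print(R.from_rotvec(s['ee_rot']).as_matrix().round(3))
E
```

```text
scene [[0.459 0.163 0.034]
 [0.461 0.108 0.034]
 [0.5   0.169 0.034]
 [0.509 0.114 0.034]] [0.4822 0.1382 0.034 ]
side [[0.457 0.164 0.034]
 [0.457 0.106 0.034]
 [0.498 0.166 0.034]
 [0.499 0.108 0.034]] [0.4777 0.1359 0.034 ]
cup [0.44702149 0.2788459  0.062     ] [0.44421461 0.27602883 0.062     ]
lid rim c [0.59706023 0.15027722 0.25      ] [0.59325193 0.14660835 0.25      ]
forks [array([ 0.581, -0.016,  0.01 ]), array([ 0.568, -0.06 ,  0.01 ]), array([ 0.366, -0.017,  0.01 ]), array([ 0.36 , -0.041,  0.01 ])]
mortar [ 0.67035041 -0.02369272  0.078     ]
crock [0.62668455 0.33868637 0.115     ]
[[ 0.961  0.278 -0.   ]
 [ 0.278 -0.961  0.001]
 [-0.    -0.001 -1.   ]]
```

```bash
cat > ov.py <<'E'
from h import *
import cv2,sys
x,y,a=map(float,sys.argv[1:4])
Q=np.array([[np.cos(a),-np.sin(a)],[np.sin(a),np.cos(a)]])
def w(P): P=np.array(P,float);return np.c_[P[:,:2]@Q.T+[x,y],P[:,2]]
t=np.linspace(0,2*np.pi,60)
C=[[(-.150,-.031,.034),(-.150,.031,.034),(-.094,.031,.034),(-.094,-.031,.034)],
 np.c_[.0885*np.cos(t),.0885*np.sin(t),0*t+.243],np.c_[.0875*np.cos(t),.0875*np.sin(t),0*t]]
o=[]
for n,(u,v,W,H) in(("scene",(205,160,110,130)),("side",(215,160,110,130))):
    im=cv2.resize(cv2.imread(f"pics/{n}0.png")[v:v+H,u:u+W],None,fx=3.6,fy=3.6,interpolation=cv2.INTER_CUBIC)
    im=cv2.convertScaleAbs(im,alpha=1.5,beta=20)
    for c in C: cv2.polylines(im,[np.int32((proj(n,w(c))-[u-.5,v-.5])*3.6)],True,(0,255,0),1)
    o.append(im)
cv2.imwrite(sys.argv[4],np.hstack(o))
E
python3 ov.py .597 .148 .08 pics/ov1.png
```

```text
(no output)
```

View pics/ov1.png

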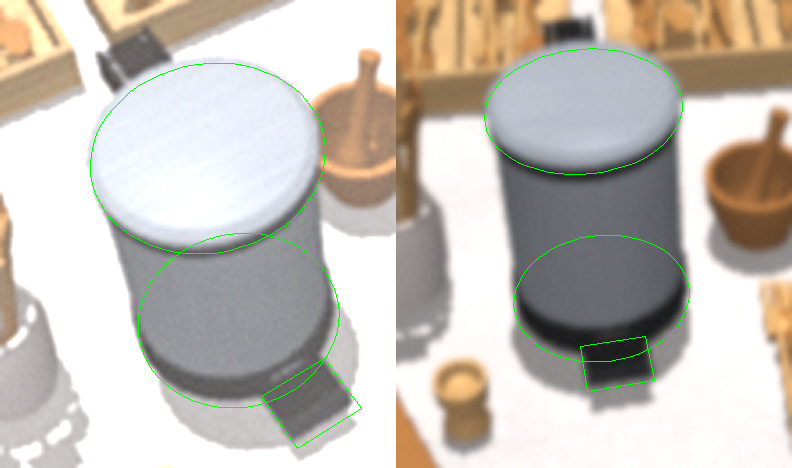

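```bash
python3 ov.py .605 .148 .07 pics/ov2.png
```

```text
(no output)
```

View pics/ov2.png

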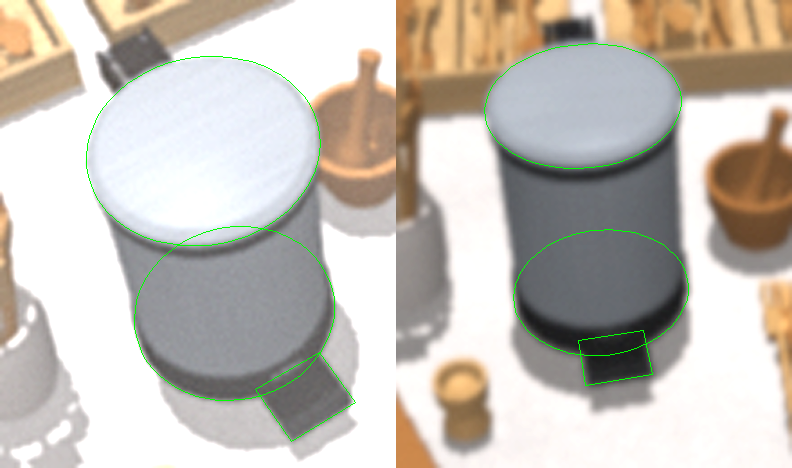

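```bash
cat > tgt.py <<'E'
from h import *
import sys
# args: contact distance from axis (m), gap above tread (m), tilt deg
d,g,th=float(sys.argv[1]),float(sys.argv[2]),np.radians(float(sys.argv[3]))
B=np.array([.603,.147,0]);psi=.09
if len(sys.argv)>4: B[:2]=[float(v) for v in sys.argv[4:6]];psi=float(sys.argv[6])
f=np.array([np.cos(psi),np.sin(psi),0]);k=np.array([0,0,1.])
tz=np.sin(th)*f-np.cos(th)*k;tx=np.cos(th)*f+np.sin(th)*k
Rt=np.c_[tx,np.cross(tz,tx),tz]
p=B-d*f+k*(.034+g)+.0095*tx-.178*tz
s=arm.observe();R0=R.from_rotvec(s['ee_rot']).as_matrix()
print('now',s['position'].round(4),'target',p.round(4),'shift mm',(R0.T@(p-s['position'])*1000).round(1),'rv',R.from_matrix(R0.T@Rt).as_rotvec().round(3),'F',s['force'].round(1))
E
python3 tgt.py .135 .06 20
python3 - <<'E'
from h import *
s=arm.observe();R0=R.from_rotvec(s['ee_rot']).as_matrix()
print(R0.T@(np.array([.40,-.25,.40])-s['position'])*1000)
E
```

```text
now [ 0.1737 -0.6002  0.4041] target [0.4168 0.1302 0.2645] shift mm [ 436.6 -633.9  140.3] rv [-0.035  0.348  0.19 ] F [ 0.2 -0.1 -0.1]
[ 314.7243029  -273.4870046     4.39796291]
```

```bash
python3 -m pendant '[[[40,-35,0,0,0,0,1],[80,-70,0,0,0,0,1],[120,-105,0,0,0,0,1],[160,-140,0,0,0,0,1],[200,-175,0,0,0,0,1],[240,-210,0,0,0,0,1],[280,-245,0,0,0.03,0.02,1],[315,-285,0,0,0.08,0.04,1],[335,-330,0,-0.01,0.13,0.06,1],[355,-375,0,-0.01,0.18,0.09,1],[375,-425,10,-0.02,0.23,0.12,1],[395,-475,30,-0.03,0.28,0.14,1],[410,-525,60,-0.03,0.32,0.16,1],[422,-570,90,-0.035,0.348,0.18,1],[432,-610,115,-0.035,0.348,0.19,1],[436,-630,125,-0.035,0.348,0.19,1],[436.5,-634,130,-0.035,0.348,0.19,1],[436.5,-634,130,-0.035,0.348,0.19,1]]]' 20; python3 tgt.py .135 .03 20
python3 - <<'E'
from h import *
from cell import get_image
import cv2
for n in("scene","side","wrist"): cv2.imwrite(f"pics/{n}1.png",get_image(n)[:,:,::-1])
print(arm.observe()['joints'].round(3))
E
```

```text
clock: 2.4
position: [0.4164, 0.1306, 0.2742]
ee_rot: [-3.077, -0.141, -0.541]
force: [1.2, 0.7, 0.4]
width: 0.005
now [0.4164 0.1306 0.2742] target [0.4168 0.1302 0.2345] shift mm [-13.2   0.4  37.4] rv [0.001 0.001 0.002] F [1.2 0.7 0.4]
[-0.271  0.257 -0.247  2.302  0.66   0.332 -2.583]
```

View pics/wrist1.png

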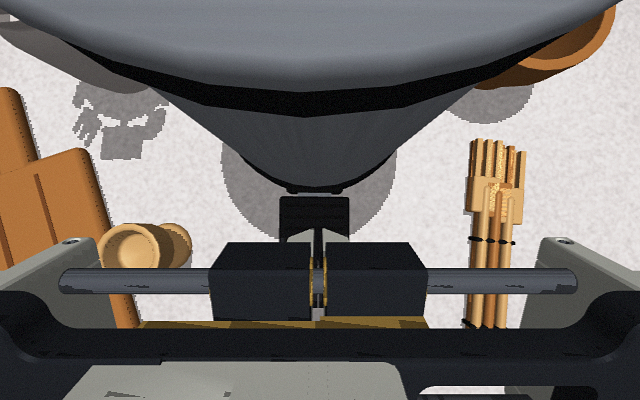

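View pics/scene1.png

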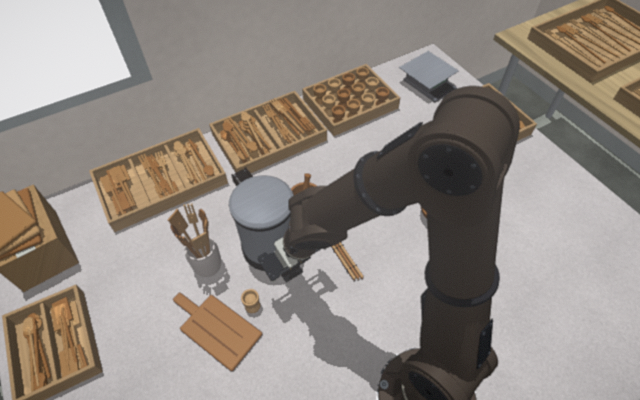

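View pics/side1.png

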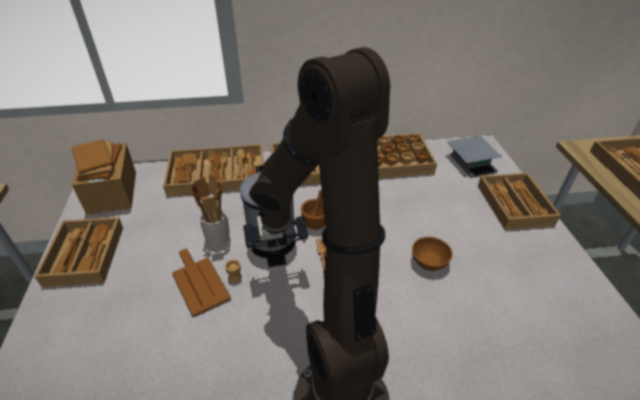

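Run:
```python
from h import *
for z in(.6,.7,.8,.9): print(ray("scene",455,165,z).round(2),ray("side",345,90,z).round(2))
for P in[(355,200),(330,220),(310,235)]:
  print(P,[ray("scene",*P,z).round(2) for z in(.35,.45,.55)])
print([ray("side",*P,z).round(2) for P in [(275,190),(300,160)] for z in(.35,.45,.55)])
# wrist view check of tread
T=[ray("wrist",u,v,.034).round(4) for u,v in((281,197),(350,197))]
print(T, proj("wrist",np.array([.603,.147,0])+np.array([-.094*np.cos(.09)+.031*np.sin(.09),-.094*np.sin(.09)-.031*np.cos(.09),.034])),proj("wrist",np.array([.603,.147,0])+np.array([-.094*np.cos(.09)-.031*np.sin(.09),-.094*np.sin(.09)+.031*np.cos(.09),.034])))
```

```text
[ 0.24 -0.12  0.6 ] [ 0.55 -0.08  0.6 ]
[ 0.19 -0.05  0.7 ] [ 0.36 -0.04  0.7 ]
[0.13 0.03 0.8 ] [ 0.16 -0.    0.8 ]
[0.08 0.1  0.9 ] [-0.03  0.04  0.9 ]
(355, 200) [array([ 0.41, -0.03,  0.35]), array([0.36, 0.02, 0.45]), array([0.3 , 0.06, 0.55])]
(330, 220) [array([0.39, 0.06, 0.35]), array([0.34, 0.09, 0.45]), array([0.28, 0.13, 0.55])]
(310, 235) [array([0.38, 0.12, 0.35]), array([0.33, 0.14, 0.45]), array([0.27, 0.17, 0.55])]
[array([0.46, 0.12, 0.35]), array([0.34, 0.12, 0.45]), array([0.22, 0.13, 0.55]), array([0.6 , 0.04, 0.35]), array([0.46, 0.05, 0.45]), array([0.32, 0.06, 0.55])]
[array([0.5068, 0.1695, 0.034 ]), array([0.5122, 0.1092, 0.034 ])] [[351.71350467 197.15485259]] [[281.07789963 197.27753936]]
```

```bash
python3 -m pendant '[[[-5,0,15,0,0,0,1],[-10,0,29,0,0,0,1],[-15,0.3,44,0,0,0,1],[-19,0.4,54,0,0,0,1],[-20.7,0.4,58,0,0,0,1],[-20.7,0.4,58,0,0,0,1],[-20.7,0.4,58,0,0,0,1]]]' 20; python3 tgt.py .135 0 20
python3 - <<'E'
from h import *
from cell import get_image
import cv2
for n in("wrist","scene"): cv2.imwrite(f"pics/{n}2.png",get_image(n)[:,:,::-1])
a=cv2.imread("pics/scene2.png")[190:300,220:340];cv2.imwrite("pics/sc2.png",cv2.resize(a,None,fx=5,fy=5,interpolation=cv2.INTER_CUBIC))
print(arm.observe()['joints'].round(3))
E
```

```text
clock: 3.42
position: [0.4199, 0.1301, 0.2178]
ee_rot: [-3.079, -0.137, -0.535]
force: [-0.2, 0.0, 0.2]
width: 0.007
now [0.4199 0.1301 0.2178] target [0.4168 0.1302 0.2045] shift mm [-7.4 -0.4 11.5] rv [ 0.002  0.005 -0.001] F [-0.2  0.   0.2]
[-0.575  0.373  0.118  2.369  0.805  0.118 -2.741]
```

View pics/wrist2.png

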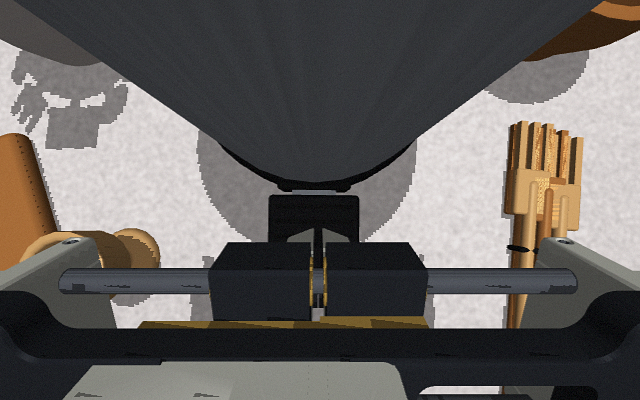

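View pics/sc2.png

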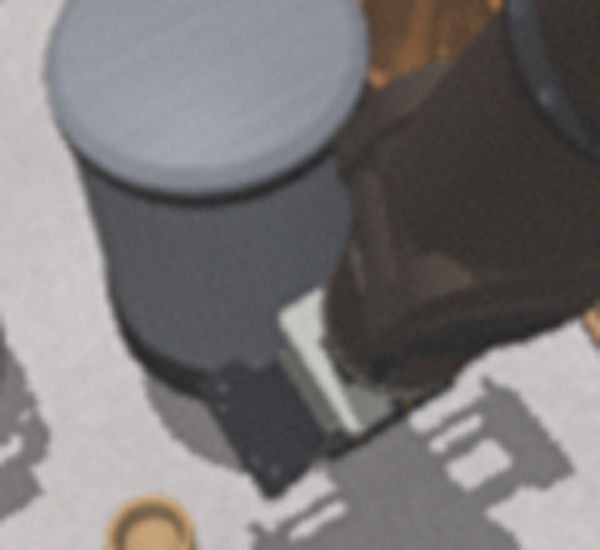

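The fingers point at the tread, but joints 6 and 7 are against their limits. I'll lift, turn the tool a half turn so the camera side faces the robot, and use less tilt.

```bash
python3 -m pendant '[[[14,0,-38,0,0,0,1],[31,0,-85,0,0,0,1],[48,0,-132,0,0,0,1],[65,0,-179,0,0,0,1],[80,0,-221,0,0,0,1],[85,0,-235,0,0,0,1],[85,0,-235,0,0,-0.1,1],[85,0,-235,0,0,-0.25,1],[85,0,-235,0,0,-0.4,1]]]'; python3 -c "
from cell import arm;s=arm.observe();print(s['joints'].round(3),s['dq'].round(2))"
```

```text
clock: 4.65
position: [0.4202, 0.1308, 0.4663]
ee_rot: [2.949, 0.745, 0.518]
force: [-0.1, 0.5, 0.7]
width: 0.003
[-0.061  0.003 -0.413  2.008  0.178  0.821 -1.651] [ 0.    0.   -0.    0.   -0.   -0.    1.19]
```

Good: joints move off the limits. Continue the turn.

```bash
python3 -m pendant '[[[0,0,0,0,0,-0.18,1],[0,0,0,0,0,-0.36,1],[0,0,0,0,0,-0.54,1],[0,0,0,0,0,-0.72,1],[0,0,0,0,0,-0.9,1],[0,0,0,0,0,-1.08,1],[0,0,0,0,0,-1.26,1],[0,0,0,0,0,-1.44,1],[0,0,0,0,0,-1.62,1],[0,0,0,0,0,-1.8,1],[0,0,0,0,0,-1.98,1],[0,0,0,0,0,-2.16,1],[0,0,0,0,0,-2.34,1],[0,0,0,0,0,-2.52,1],[0,0,0,0,0,-2.7,1],[0,0,0,0,0,-2.74,1]]]'; 
sed -i 's/^Rt=.*/tx=-tx;Rt=np.c_[tx,np.cross(tz,tx),tz]/; s/+.0095\*tx/-.0095*tx/' tgt.py
python3 -c "
from cell import arm;s=arm.observe();print(s['joints'].round(3),s['dq'].round(2))"
python3 tgt.py .139 .15 10;python3 tgt.py .139 .01 10
```

```text
clock: 6.65
position: [0.4202, 0.1308, 0.4662]
ee_rot: [-0.128, 2.797, 0.017]
force: [0.2, 0.2, 0.0]
width: 0.004
[-0.055  0.004 -0.42   2.008  0.179  0.821  1.087] [ 0.   -0.   -0.    0.   -0.    0.    0.26]
now [0.4202 0.1308 0.4662] target [0.4431 0.1326 0.3609] shift mm [1.360e+01 1.000e-01 1.069e+02] rv [-0.004  0.167  0.002] F [0.2 0.2 0. ]
now [0.4202 0.1308 0.4662] target [0.4431 0.1326 0.2209] shift mm [ 60.5   0.6 238.8] rv [-0.004  0.167  0.002] F [0.2 0.2 0. ]
```

```bash
python3 -m pendant '[[[4,0,30,0,0.06,0,1],[9,0,70,0,0.12,0,1],[14,0,107,-0.004,0.167,0.002,1],[28,0.2,147,-0.004,0.167,0.002,1],[42,0.4,187,-0.004,0.167,0.002,1],[54,0.5,220,-0.004,0.167,0.002,1],[59,0.6,234,-0.004,0.167,0.002,1],[60.5,0.6,239,-0.004,0.167,0.002,1],[60.5,0.6,239,-0.004,0.167,0.002,1],[60.5,0.6,239,-0.004,0.167,0.002,1]]]'
python3 tgt.py .139 .0 10
python3 - <<'E'
from h import *
from cell import get_image
import cv2
for n in("side","scene"): cv2.imwrite(f"pics/{n}3.png",get_image(n)[:,:,::-1])
a=cv2.imread("pics/scene3.png")[170:300,210:340];b=cv2.imread("pics/side3.png")[150:280,210:340]
cv2.imwrite("pics/c3.png",cv2.resize(np.hstack([a,b]),None,fx=3,fy=3,interpolation=cv2.INTER_CUBIC))
print(arm.observe()['joints'].round(3))
E
```

```text
clock: 7.9
position: [0.4441, 0.1332, 0.2224]
ee_rot: [-0.128, 2.962, 0.015]
force: [0.9, -0.5, 0.2]
width: 0.006
now [0.4441 0.1332 0.2224] target [0.4431 0.1326 0.2109] shift mm [ 3.  -0.6 11.1] rv [ 0.002  0.003 -0.003] F [ 0.9 -0.5  0.2]
[-0.212  0.419 -0.276  2.212  0.462  0.394  0.785]
```

View pics/c3.png

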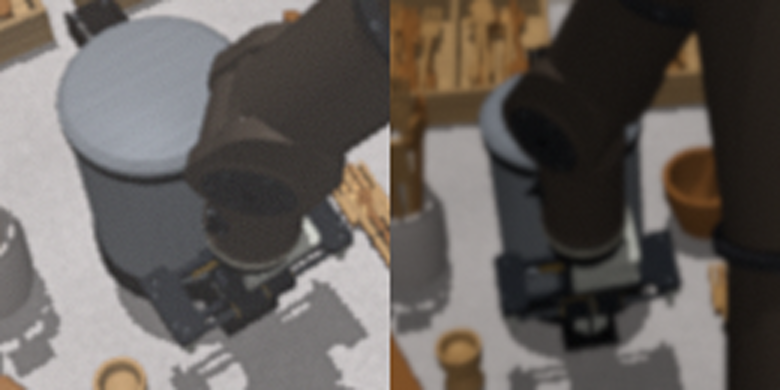

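```bash
cat > st.py <<'E'
from h import *
s=arm.observe();print(s['clock'],s['position'].round(4),'F',s['force'].round(2),'M',s['ft_torque'].round(2))
E
python3 -m pendant '[[[2,-0.3,4,0,0,0,1],[2.5,-0.6,7,0,0,0,1],[2.7,-0.6,9,0,0,0,1]]]';python3 tgt.py .139 .0 10
python3 -m pendant '[[[0.2,0,1,0,0,0,1],[0.4,0,2,0,0,0,1]]]';python3 tgt.py .139 .0 10
python3 -m pendant '[[[0.2,0,1,0,0,0,1],[0.4,0,2,0,0,0,1]]]';python3 tgt.py .139 .0 10
```

```text
clock: 8.38
position: [0.4428, 0.1324, 0.2122]
ee_rot: [-0.129, 2.963, 0.014]
force: [-0.7, -0.1, -0.2]
width: 0.007
now [0.4428 0.1324 0.2122] target [0.4431 0.1326 0.2109] shift mm [-0.1  0.1  1.3] rv [ 0.002  0.001 -0.003] F [-0.7 -0.1 -0.2]
clock: 8.62
position: [0.4428, 0.1325, 0.2105]
ee_rot: [-0.129, 2.963, 0.015]
force: [-2.9, -0.9, 8.0]
width: 0.006
now [0.4428 0.1325 0.2105] target [0.4431 0.1326 0.2109] shift mm [-0.3 -0.  -0.4] rv [ 0.002  0.002 -0.003] F [-2.9 -0.9  8. ]
clock: 8.88
position: [0.4426, 0.1325, 0.2086]
ee_rot: [-0.129, 2.963, 0.014]
force: [-3.4, 0.5, 7.0]
width: 0.008
now [0.4426 0.1325 0.2086] target [0.4431 0.1326 0.2109] shift mm [-0.9  0.  -2.2] rv [ 0.001  0.002 -0.003] F [-3.4  0.5  7. ]
```

```bash
python3 -m pendant '[[[0.3,0,1.5,0,0,0,1],[0.6,0,3,0,0,0,1],[1,0,5,0,0,0,1],[1.5,0,7,0,0,0,1],[1.9,0,9,0,0,0,1],[2.3,0,11,0,0,0,1],[2.8,0,13,0,0,0,1],[3.1,0,14.5,0,0,0,1],[3.3,0,15.5,0,0,0,1],[3.4,0,16,0,0,0,1]]]';python3 tgt.py .139 .0 10
python3 -m pendant '[[[0.2,0,1,0,0,0,1],[0.4,0,2,0,0,0,1],[0.4,0,2,0,0,0,1]]]';python3 tgt.py .139 .0 10
```

```text
clock: 10.12
position: [0.4416, 0.1325, 0.1919]
ee_rot: [-0.129, 2.964, 0.014]
force: [-4.7, 0.1, 4.9]
width: 0.003
now [0.4416 0.1325 0.1919] target [0.4431 0.1326 0.2109] shift mm [ -4.8   0.  -18.5] rv [ 0.001  0.001 -0.003] F [-4.7  0.1  4.9]
clock: 10.5
position: [0.4423, 0.1325, 0.1899]
ee_rot: [-0.129, 2.963, 0.015]
force: [-2.3, -0.0, 3.1]
width: 0.007
now [0.4423 0.1325 0.1899] target [0.4431 0.1326 0.2109] shift mm [ -4.5   0.1 -20.6] rv [ 0.002  0.002 -0.003] F [-2.3 -0.   3.1]
```

```bash
python3 -m pendant '[[[0.2,0,0.8,0,0,0,1],[0.3,0,1.5,0,0,0,1],[0.3,0,1.5,0,0,0,1]]]';python3 - <<'E'
from h import *
from cell import get_image
import cv2
for n in("scene",): cv2.imwrite(f"pics/{n}4.png",get_image(n)[:,:,::-1])
a=cv2.imread("pics/scene4.png")[120:300,180:360]
cv2.imwrite("pics/c4.png",cv2.resize(a,None,fx=3,fy=3,interpolation=cv2.INTER_CUBIC))
E
python3 tgt.py .139 0 10
```

```text
clock: 10.88
position: [0.4423, 0.1325, 0.1887]
ee_rot: [-0.128, 2.962, 0.015]
force: [-4.0, -0.8, 7.5]
width: 0.005
now [0.4423 0.1325 0.1887] target [0.4431 0.1326 0.2109] shift mm [ -4.7   0.1 -21.8] rv [ 0.002  0.002 -0.003] F [-4.   0.   6.8]
```

View pics/c4.png

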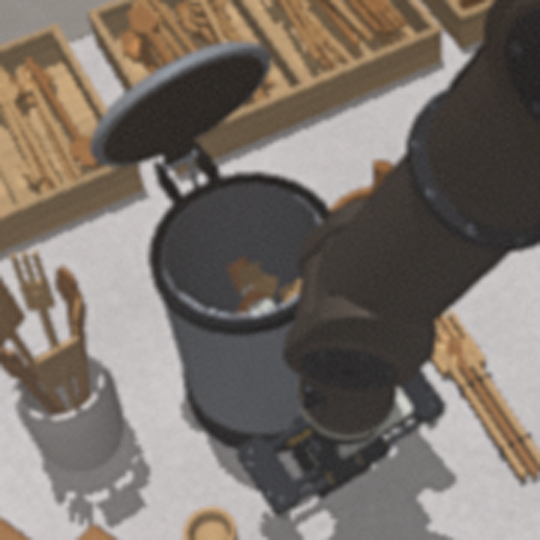

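Lid stands open past vertical-ish, with the bin unmoved. The force has risen, so I'll add a small step to confirm the stop, then hold.

```bash
python3 -m pendant '[[[0.1,0,0.5,0,0,0,1],[0.1,0,0.5,0,0,0,1]]]';python3 tgt.py .139 0 10
```

```text
clock: 11.18
position: [0.4422, 0.1325, 0.1885]
ee_rot: [-0.129, 2.962, 0.015]
force: [-6.3, -1.8, 14.6]
width: 0.005
now [0.4422 0.1325 0.1885] target [0.4431 0.1326 0.2109] shift mm [ -4.8   0.  -22. ] rv [ 0.002  0.003 -0.003] F [-6.3 -1.8 14.6]
```

```bash
python3 -m pendant '[[[0,0,-0.2,0,0,0,1],[0,0,-0.2,0,0,0,1],[0,0,-0.2,0,0,0,1],[0,0,-0.2,0,0,0,1],[0,0,-0.2,0,0,0,1],[0,0,-0.2,0,0,0,1],[0,0,-0.2,0,0,0,1],[0,0,-0.2,0,0,0,1],[0,0,-0.2,0,0,0,1],[0,0,-0.2,0,0,0,1],[0,0,-0.2,0,0,0,1],[0,0,-0.2,0,0,0,1],[0,0,-0.2,0,0,0,1],[0,0,-0.2,0,0,0,1],[0,0,-0.2,0,0,0,1],[0,0,-0.2,0,0,0,1],[0,0,-0.2,0,0,0,1],[0,0,-0.2,0,0,0,1],[0,0,-0.2,0,0,0,1],[0,0,-0.2,0,0,0,1]]]';python3 - <<'E'
from h import *
from cell import get_image
import cv2
cv2.imwrite(f"pics/scene5.png",get_image("scene")[:,:,::-1])
a=cv2.imread("pics/scene5.png")[120:300,180:360]
cv2.imwrite("pics/c5.png",cv2.resize(a,None,fx=3,fy=3,interpolation=cv2.INTER_CUBIC))
# lid model at 1.2 rad: front rim, and sides
a=1.2;f=np.array([np.cos(.09),np.sin(.09),0]);l=np.array([-f[1],f[0],0]);k=np.array([0,0,1.]);B=np.array([.603,.147,0])
for ang in(1.0,1.1,1.2): print(ang,((proj("scene",B+.122*f+.24*k+.21*(-np.cos(ang)*f+np.sin(ang)*k))-[180,120])*3).round(0))
E
python3 st.py
```

```text
clock: 13.68
position: [0.4423, 0.1325, 0.1886]
ee_rot: [-0.128, 2.962, 0.015]
force: [-4.8, -1.2, 10.2]
width: 0.006
1.0 [[216. 109.]]
1.1 [[203.  87.]]
1.2 [[190.  65.]]
13.725 [0.4423 0.1325 0.1886] F [-4.71 -0.89 11.35] M [-0.12  0.65 -0.01]
```

View pics/c5.png

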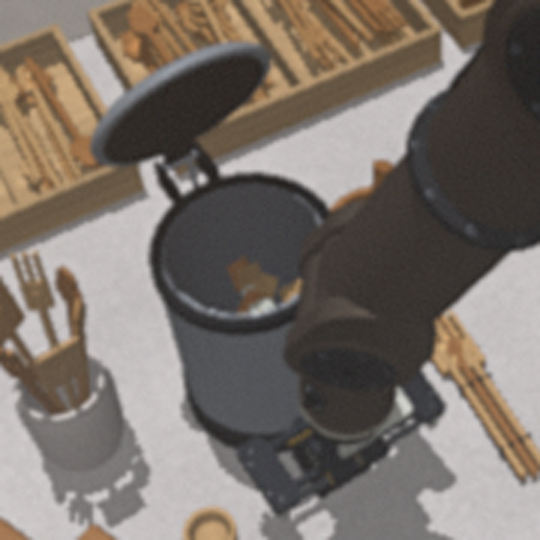

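Rim sits at crop (190,65), as 1.2 rad predicts. Held for over 2.5 s, so now the slow release.

```bash
python3 -m pendant '[[[0,0,-0.4,0,0,0,1],[-0.1,0,-0.8,0,0,0,1],[-0.2,0,-1.3,0,0,0,1],[-0.3,0,-1.8,0,0,0,1],[-0.4,0,-2.3,0,0,0,1],[-0.5,0,-2.8,0,0,0,1],[-0.6,0,-3.3,0,0,0,1],[-0.7,0,-3.8,0,0,0,1],[-0.8,0,-4.3,0,0,0,1],[-0.9,0,-4.8,0,0,0,1],[-1,0,-5.3,0,0,0,1],[-1.1,0,-5.8,0,0,0,1],[-1.2,0,-6.3,0,0,0,1],[-1.3,0,-6.8,0,0,0,1],[-1.4,0,-7.3,0,0,0,1],[-1.5,0,-7.8,0,0,0,1],[-1.6,0,-8.3,0,0,0,1],[-1.7,0,-8.8,0,0,0,1],[-1.8,0,-9.3,0,0,0,1],[-1.9,0,-9.8,0,0,0,1]]]';python3 tgt.py .139 0 10
```

```text
clock: 16.23
position: [0.4423, 0.1325, 0.1982]
ee_rot: [-0.129, 2.963, 0.015]
force: [0.1, 0.2, 4.9]
width: 0.001
now [0.4423 0.1325 0.1982] target [0.4431 0.1326 0.2109] shift mm [ -3.    0.  -12.4] rv [ 0.002  0.002 -0.003] F [0.1 0.2 4.9]
```

Contact holds at 4.9 N. Continuing, and slower toward shut.

```bash
python3 -m pendant '[[[-0.1,0,-0.5,0,0,0,1],[-0.2,0,-1,0,0,0,1],[-0.3,0,-1.5,0,0,0,1],[-0.4,0,-2,0,0,0,1],[-0.5,0,-2.5,0,0,0,1],[-0.6,0,-3,0,0,0,1],[-0.7,0,-3.5,0,0,0,1],[-0.8,0,-4,0,0,0,1],[-0.9,0,-4.5,0,0,0,1],[-1,0,-5,0,0,0,1],[-1.1,0,-5.5,0,0,0,1],[-1.2,0,-6,0,0,0,1],[-1.3,0,-6.5,0,0,0,1],[-1.4,0,-7,0,0,0,1],[-1.5,0,-7.5,0,0,0,1],[-1.6,0,-8,0,0,0,1],[-1.7,0,-8.5,0,0,0,1],[-1.75,0,-8.9,0,0,0,1],[-1.8,0,-9.2,0,0,0,1],[-1.85,0,-9.5,0,0,0,1]]]';python3 tgt.py .139 0 10
```

```text
clock: 18.73
position: [0.4427, 0.1325, 0.208]
ee_rot: [-0.129, 2.962, 0.015]
force: [3.2, 0.6, 4.7]
width: 0.008
now [0.4427 0.1325 0.208 ] target [0.4431 0.1326 0.2109] shift mm [-0.9  0.  -2.9] rv [ 0.002  0.002 -0.003] F [3.2 0.6 4.7]
```

```bash
python3 -m pendant '[[[-0.05,0,-0.2,0,0,0,1],[-0.1,0,-0.4,0,0,0,1],[-0.1,0,-0.6,0,0,0,1],[-0.15,0,-0.8,0,0,0,1],[-0.2,0,-1,0,0,0,1],[-0.2,0,-1.2,0,0,0,1]]]';python3 tgt.py .139 0 10
python3 -m pendant '[[[-0.05,0,-0.2,0,0,0,1],[-0.1,0,-0.4,0,0,0,1],[-0.1,0,-0.6,0,0,0,1],[-0.15,0,-0.8,0,0,0,1],[-0.2,0,-1,0,0,0,1]]]';python3 tgt.py .139 0 10
```

```text
clock: 19.48
position: [0.4428, 0.1326, 0.2092]
ee_rot: [-0.128, 2.962, 0.015]
force: [4.7, 0.2, 4.7]
width: 0.005
now [0.4428 0.1326 0.2092] target [0.4431 0.1326 0.2109] shift mm [-0.6 -0.  -1.6] rv [ 0.002  0.003 -0.003] F [4.7 0.2 4.7]
clock: 20.1
position: [0.4429, 0.1326, 0.2103]
ee_rot: [-0.128, 2.962, 0.015]
force: [2.9, 0.3, 4.9]
width: 0.003
now [0.4429 0.1326 0.2103] target [0.4431 0.1326 0.2109] shift mm [-0.3 -0.  -0.6] rv [ 0.002  0.003 -0.003] F [2.9 0.3 4.9]
```

```bash
python3 -m pendant '[[[0,0,-0.15,0,0,0,1],[-0.05,0,-0.3,0,0,0,1],[-0.1,0,-0.45,0,0,0,1],[-0.1,0,-0.6,0,0,0,1],[-0.15,0,-0.75,0,0,0,1],[-0.2,0,-0.9,0,0,0,1]]]';python3 tgt.py .139 0 10
python3 -m pendant '[[[0,0,-0.15,0,0,0,1],[-0.05,0,-0.3,0,0,0,1],[-0.1,0,-0.45,0,0,0,1],[-0.1,0,-0.6,0,0,0,1],[-0.15,0,-0.75,0,0,0,1],[-0.2,0,-0.9,0,0,0,1]]]';python3 tgt.py .139 0 10
```

```text
clock: 20.85
position: [0.4424, 0.1325, 0.2109]
ee_rot: [-0.129, 2.963, 0.015]
force: [2.5, 0.3, 3.9]
width: 0.007
now [0.4424 0.1325 0.2109] target [0.4431 0.1326 0.2109] shift mm [-0.7 -0.   0.1] rv [ 0.002  0.002 -0.003] F [2.5 0.3 3.9]
clock: 21.6
position: [0.4421, 0.1322, 0.2116]
ee_rot: [-0.129, 2.964, 0.014]
force: [0.5, 0.2, -0.3]
width: 0.007
now [0.4421 0.1322 0.2116] target [0.4431 0.1326 0.2109] shift mm [-0.9  0.3  0.8] rv [ 0.001  0.001 -0.003] F [ 0.5  0.2 -0.3]
```

Force has faded to zero: the lid is shut and the pedal is at rest. I'll back away slowly, then straight up.

```bash
python3 -m pendant '[[[-0.2,0,-1,0,0,0,1],[-0.3,0,-2,0,0,0,1],[-0.9,0,-5,0,0,0,1],[-2,0,-12,0,0,0,1],[-4,0,-25,0,0,0,1],[-8,0,-45,0,0,0,1],[-14,0,-80,0,0,0,1],[-21,0,-118,0,0,0,1],[-28,0,-158,0,0,0,1],[-35,0,-200,0,0,0,1],[-35,0,-235,0,0,0,1],[-35,0,-250,0,0,0,1],[-35,0,-250,0,0,0,1],[-35,0,-250,0,0,0,1]]]';python3 st.py;python3 - <<'E'
from h import *
from cell import get_image
import cv2
for n in("scene","side"):cv2.imwrite(f"pics/{n}6.png",get_image(n)[:,:,::-1])
a=cv2.imread("pics/scene6.png")[140:340,170:370];b=cv2.imread("pics/scene0.png")[140:340,170:370]
cv2.imwrite("pics/c6.png",cv2.resize(np.hstack([b,a]),None,fx=2,fy=2,interpolation=cv2.INTER_CUBIC))
E
```

```text
clock: 23.35
position: [0.4329, 0.1309, 0.4629]
ee_rot: [-0.129, 2.965, 0.014]
force: [0.5, 0.3, 0.2]
width: 0.006
23.35 [0.4329 0.1309 0.4629] F [0.47 0.29 0.23] M [ 0.11  0.05 -0.03]
```

View pics/c6.png

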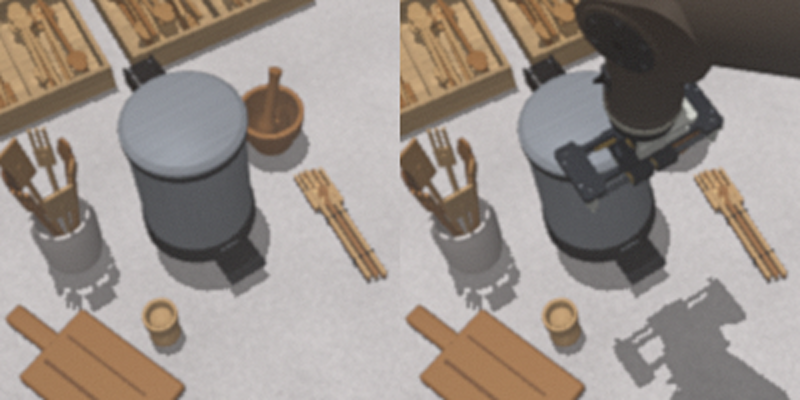

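View pics/side6.png

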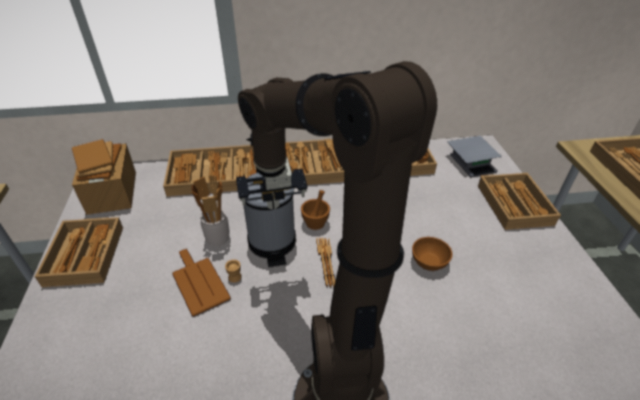

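The lid is shut, the pedal is up, and the bin and wares sit where they did at the start. The hand is clear, so I'll hand in.

```bash
python3 -c "
from cell import arm;print(arm.sign_off())"
```

```text
the job is handed in; nothing more can be done
None
```

The job is done and handed in at about 23.4 s. I pressed the pedal to its stop with the closed fingertips, and the lid stood wide open for about 2.8 s. I then let the pedal up over about 8 s, slower toward the end, until the force on the fingers faded to zero, and lifted the hand away.

- **Opening:** the picture taken during the hold showed the lid's front rim where a fully open lid (1.2 rad) should put it. The highest upward force read at the stop was 14.6 N.
- **Closing:** the fingers kept about 4 to 5 N of contact at every check during the release, so the lid did not drop. The last 4 N faded to zero over the final 0.7 mm.
- **Surroundings:** before and after pictures show the lid shut, the pedal up, and the bin and the wares I could compare where they were. The mortar was hidden behind the arm in one after-view but looked unmoved in the side view. I did not compare the bowl.

One problem: the first approach brought joints 6 and 7 right to the edge of their ranges (0.118 against 0.12, and -2.741 against -2.74). Nothing was touched. I lifted, turned the tool half round with less tilt, and joint readings stayed well inside the ranges up to contact; I did not read them after that.

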